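# Turn a lidded sprouting dish over and stack it to drain

### The job

Two small lidded sprouting dishes have to drain upside down, and one is already standing lid-down on the draining tray. Turn the other dish completely over, keeping its base and lid pressed together so that the lid never comes off, and stack it upside down, squarely on top of the one on the tray. Do not open or topple the lower dish, leave it and the tray where they are, and leave the mug and the tin alone.

Things in the scene. Friction and masses are not known exactly. Their poses are not given: they have to be found in the camera images.
- dish_base (a point): White base of the dish to turn over. Closed dish 60 long (own x), 40 wide (y), 50 mm high (z), about 0.2 kg: base and lid 25 mm each, flush. On both long sides a square lug, 26 x 26 mm, 7 mm proud, is split by the seam, half on each part: fingers closed firmly on the lugs (54 mm) hold both. Point: centre of dish and lugs; z from base to lid, up at start. It also stands on its flat 40 x 50 mm ends.
- dish_lid (a point): Green slotted lid of the same dish. It is loose: only a 9 mm deep lip with 1 mm play sits inside the base. This point, carried by the lid, is again the closed dish's centre: it coincides with point dish_base, axes alike, while the dish is properly closed.
- lower_base (a point): White base of the lower dish, of the same shape, already upside down on the tray (white base on top, flat bottom upward). The point is the centre of that closed dish; z up, x along the 60 mm length, y along the width. The flat 60 x 40 mm face on which the other dish goes is 25 mm above this point.
- lower_lid (a point): Green lid of the lower dish, beneath its base, resting on the tray; the point coincides with point lower_base while that dish is closed, axes alike.
- tray_floor (a point): Fixed dark steel draining tray, 96 x 84 mm (x, y) with a low rim 17 mm above the worktop; the point is the middle of its inner floor, 11 mm above the worktop.
- mug: White mug, 84 x 115 x 88 mm, loose bystander towards the back; origin at its underside, z up.
- tin_std: Small round green tin, 75 mm across and 58 mm high, loose bystander at the back right; origin at its underside, z up.
Not all that is in view belongs to the job. What is shaped like the part that bears dish_lid but purple is not meant.

How it is judged:
By the outcome, as a careful person would: the job done as asked, in the order asked, and still so for the second after the job is handed in, with the robot touching nothing.
It also fails if it takes over 53 s, if anything falls off the work surface, if the arm or the gripper's body presses on something with over 40 N, if the wrist force passes 120 N, or if a joint passes its speed limit or range.

### The arm

A 6-joint arm with a two-finger parallel gripper is mounted at the origin on a cart in front of the work surface, level with it; the furniture and walls round the work are solid. World frame = base frame: x ahead of the robot, y to its left, z up, the work surface at z = 0. Lengths are in m, angles in rad, forces in N, time in s.
With the tool pointing down it reaches from about 0.35 to 0.975 m from the base axis. Payload 4.9 kg.
Tool frame: the origin (TCP) lies midway between the tips of the shut fingers; the grasp point (between the pads) lies manip.grip_depth behind it (manip.grip_depth is the distance from the TCP to the grasp point, in m); z points along the fingers, x is the direction in which the jaws open and shut, and the axes are right-handed (so a half turn about z gives the same grasp; the last joint's range is limited). The gripper opens to 85 mm and grips with 20 to 120 N. Pads are 22 mm wide; open, the fingers measure 114 mm over their backs; the gripper's body (76 mm by 85 mm) begins 54 mm behind the grasp point. The pads swing forward as they close: fully open they stand 13 mm farther back than shut.
Start: joints at [1.174, 0.053, 1.613, -0, 1.476, -0.119], TCP at [0.171, 0.601, 0.231] pointing down, gripper open.
Joint ranges: [-3.01, 3.01], [-1.01, 2.22], [0.06, 2.58], [-1.02, 4.17], [0.09, 2.62], [-3.14, 3.14]. Speed limits (rad/s): [2.57, 2.57, 3.14, 3.14, 3.14, 3.14].

### API

Orientations are given as a unit quaternion [w, x, y, z].
In Python, from plant import state, grab_frame, ticket, manip gives the robot as it stands.
- The arm moves only by the tool carry_out, never from a script. Its argument "moves" is a list that holds one entry, the list of rows, each a list of 7 numbers: the turn, a rotation vector about the tool's x, y, z each as a share of 5 degrees, from -1 to 1, then the shift along the tool's x, y, z each as a share of 0.04 m, from -1 to 1, then the gripper command: -1 is shut, 1 is fully open, values between are in proportion. A call has 1 to 8 rows; each row shifts and turns the commanded pose from where the row before left it, along the tool's axes as they then stand; what a row does not reach is not made up. A row lasts 1/12 s, in which the tool goes at most 41.7 mm and 7.16 degrees, less where a joint would pass 70% of its speed; a pose out of reach is approached as far as the arm can. A call with a number of a shift or a turn outside -1 to 1 is refused whole. A call with a gripper value outside its range is refused whole. The fingers move at their own pace and stop on an object; the grip force is fixed at half the most. Time passes only in rows, so rows that do not move let the fingers close. It gives the time, the measured TCP pose, the force and the opening at its end, in the units of the state.
- state(): the state, without advancing time (a new reading comes with each control period).
- grab_frame(name): name is "scene" or "top" or "wrist"; returns a dict with "frame" (480x640x3 uint8, red, green, blue), "z_map" (480x640 float32, m along the optical axis (not along the pixel's ray), 0 where there is no reading), "K" (3x3 intrinsics, pixels), "world_from_camera" (4x4, takes a point from camera to world coordinates); the wrist camera has in their place "hand_eye" (4x4, takes a point from camera to tool coordinates, whose origin is the TCP and whose axes are the tool frame's). Camera axes: x right, y down, z forward; pixel columns grow to the right and rows downward; lengths in m; the calibration is good to about 2 mm. A picture is of the moment at which its call begins: read the wrist's pose just before it.
- ticket.job_done(): hands the job in, once; it reports no verdict.
The state is a dict: "time": time; "joint_pos": joint angles; "joint_vel": joint speeds; "joint_efforts": joint torques, N m; "tool_pos": TCP position; "tool_rot": TCP orientation; "contact_force": force on the tool from outside, world axes, zero at the start; "ft_torque": the same for the moment, N m; "gripper_width": opening from 0.0 (shut) to 1.0 (fully open).
Only numpy, scipy, OpenCV 4.12 (cv2) and the standard library are available. Lean on these libraries where they do the work, as an engineer would, in place of code of your own. Each camera call takes 0.05 s, during which the arm holds its last target.

## Working session

There is one attempt and no reset: what is moved stays moved. The work goes in short steps, Python scripts to look and compute and a tool call to move; the robot and the scene stay as the last step left them, time stands still between calls to the robot, and variables do not carry over. Pictures are saved under pics/ and viewed, and the job is handed in when it is done.

Besides the shell and the picture viewer there is one more tool, called after "Request:" as a command line: name --argument value ..., lists and objects as JSON in quotes. carry_out: Moves the arm, as the interface text tells. Shift numbers are shares of 0.04 m and turn numbers shares of 5 degrees, none past 1 either way. Its arguments: {"type":"object","properties":{"moves":{"type":"array"}},"required":["moves"]}

```bash
ls; mkdir -p pics
python3 - <<'E'
from plant import state, grab_frame, manip
import cv2,numpy as np
print(state()); print({k:getattr(manip,k) for k in dir(manip) if not k.startswith('_')})
for n in ["scene","top","wrist"]:
    f=grab_frame(n); cv2.imwrite(f"pics/a_{n}.png",f["frame"][:,:,::-1]); np.savez(f"a_{n}.npz",**f)
    print(n,f["K"].tolist(),np.round(f.get("world_from_camera",f.get("hand_eye")),4).tolist())
E
```

```text
pics
{'time': 0.0, 'joint_pos': array([ 1.17397056e+00,  5.33794656e-02,  1.61428826e+00,  2.53992569e-05,
        1.47601024e+00, -1.19043852e-01]), 'joint_vel': array([-0.0012834 , -0.00018217,  0.00081139, -0.00067913,  0.00073068,
        0.0012003 ]), 'joint_efforts': array([-2.87207724e-03, -3.93684411e+01, -3.70173383e+01, -2.89749187e-04,
        7.20647833e-03,  3.81323090e-06]), 'tool_pos': array([0.17116625, 0.60045737, 0.23005244]), 'tool_rot': array([ 5.13890784e-04,  7.98193029e-01,  6.02400864e-01, -9.07308649e-04]), 'contact_force': array([ 0.1325277 , -0.18419234, -0.09769618]), 'ft_torque': array([0.02026024, 0.01894491, 0.0038494 ]), 'gripper_width': 0.9993988968242171}
{'IKError': <class 'plant.IKError'>, 'grip_depth': 0.0187}
scene [[537.4415586413518, 0.0, 313.8303670180546], [0.0, 537.4415586413518, 250.90372044376218], [0.0, 0.0, 1.0]] [[0.4338, -0.6033, 0.6692, -0.0722], [-0.9008, -0.2743, 0.3366, -0.4211], [-0.0195, -0.7488, -0.6625, 0.6978], [0.0, 0.0, 0.0, 1.0]]
top [[433.293064065652, 0.0, 313.98287628443677], [0.0, 433.293064065652, 239.50125772895333], [0.0, 0.0, 1.0]] [[0.0122, -0.9848, 0.1734, 0.4565], [-0.9999, -0.0119, 0.0027, -0.0778], [-0.0006, -0.1735, -0.9848, 0.9051], [0.0, 0.0, 0.0, 1.0]]
wrist [[407.02359809113557, 0.0, 318.2666275660695], [0.0, 407.02359809113557, 239.23842880134316], [0.0, 0.0, 1.0]] [[1.0, -0.0003, 0.0003, 0.0], [0.0002, 0.9515, 0.3075, -0.0803], [-0.0004, -0.3075, 0.9515, -0.1421], [0.0, 0.0, 0.0, 1.0]]
```

View pics/a_scene.png

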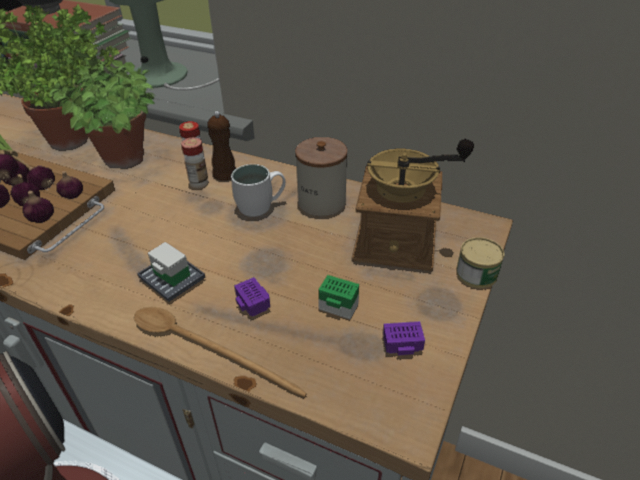

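View pics/a_top.png

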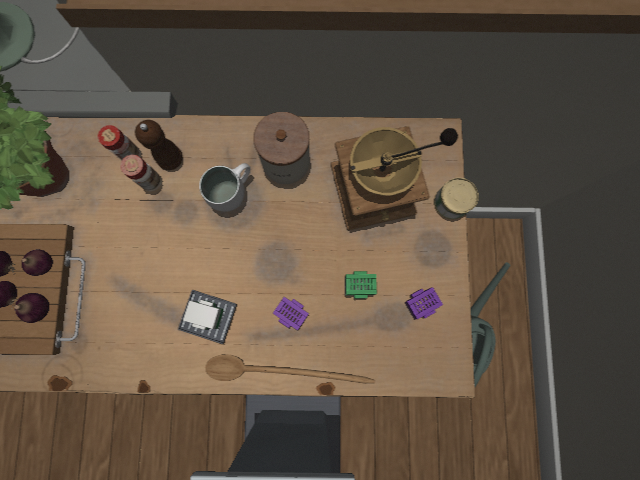

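The top view shows the candidates: a green lid on a white base at (361,285), and purple lids at (291,314) and (424,302), which are decoys. The lower dish is white on top at (203,315) on the tray at (208,317). I choose the green lid at (361,285). Next I check it in a crop and measure.

```bash
cat > h.py <<'E'
import cv2,numpy as np
def cloud(f):
    K=f["K"];z=f["z_map"];v,u=np.mgrid[:480,:640]
    P=np.stack([(u-K[0,2])/K[0,0]*z,(v-K[1,2])/K[1,1]*z,z],-1)
    return P
def world(f,T=None):
    T=f["world_from_camera"] if T is None else T
    return cloud(f)@T[:3,:3].T+T[:3,3]
def hsv(f): return cv2.cvtColor(np.ascontiguousarray(f["frame"]),cv2.COLOR_RGB2HSV)
def rect(xy):
    return cv2.minAreaRect((xy*1000).astype(np.float32))
E
python3 - <<'E'
from h import *
for n in ["top","scene"]:
    f=np.load(f"a_{n}.npz");W=world(f);H=hsv(f)
    g=(H[...,0]>55)&(H[...,0]<85)&(H[...,1]>130)&(W[...,0]>0.2)&(W[...,2]<0.09)&(W[...,2]>.01)
    nl,lab,st,ce=cv2.connectedComponentsWithStats(g.astype(np.uint8))
    for i in range(1,nl):
        if st[i,4]<40: continue
        m=lab==i; p=W[m]
        print(n,'green',st[i],ce[i].round(1),p.mean(0).round(4),np.percentile(p[:,2],[5,50,95]).round(4))
        t=p[p[:,2]>np.percentile(p[:,2],50)-.004]
        print('  rect',rect(t[:,:2]))
    w=(H[...,1]<50)&(H[...,2]>120)&(W[...,2]>.02)&(W[...,2]<.09)&(W[...,0]>.2)&(W[...,0]<.6)
    nl,lab,st,ce=cv2.connectedComponentsWithStats(w.astype(np.uint8))
    for i in range(1,nl):
        if st[i,4]<60: continue
        m=lab==i; p=W[m]
        print(n,'white',st[i],ce[i].round(1),p.mean(0).round(4),np.percentile(p[:,2],[5,50,95]).round(4))
        t=p[p[:,2]>np.percentile(p[:,2],80)-.004]
        print('  rect',rect(t[:,:2]))
    # tray dark
f=np.load("a_top.npz")["frame"][:,:,::-1]
a=cv2.resize(f[260:350,150:270],None,fx=5,fy=5,interpolation=cv2.INTER_CUBIC);b=cv2.resize(f[240:330,320:440],None,fx=5,fy=5,interpolation=cv2.INTER_CUBIC)
g=np.load("a_scene.npz")["frame"][:,:,::-1]
c=cv2.resize(g[225:315,120:240],None,fx=3,fy=3);d=cv2.resize(g[255:345,290:410],None,fx=3,fy=3)
cv2.imwrite("pics/crop.png",np.vstack([cv2.resize(np.hstack([a,b]),(800,300)),cv2.resize(np.hstack([c,d]),(800,300))]))
E
```

```text
top white [183 300  36  30 734] [200.6 314.2] [0.457  0.1407 0.0602] [0.0493 0.0613 0.0637]
  rect ((456.79119873046875, 141.330322265625), (59.27017593383789, 39.96420669555664), 74.64672088623047)
scene green [155 268  35  18 195] [175.6 276.8] [0.4421 0.1189 0.023 ] [0.0137 0.0236 0.0315]
  rect ((438.73919677734375, 124.07649993896484), (24.053442001342773, 56.941375732421875), 38.94940948486328)
scene green [319 276  40  32 893] [338.1 291.9] [ 0.5108 -0.1717  0.0445] [0.0303 0.0483 0.0513]
  rect ((516.3286743164062, -169.91763305664062), (40.079345703125, 58.09020233154297), 0.5919374823570251)
scene white [148 242  38  26 515] [166.3 254.2] [0.454  0.1396 0.0606] [0.0585 0.0606 0.0626]
  rect ((455.09039306640625, 141.0809326171875), (62.43083572387695, 40.88053894042969), 76.99381256103516)
```

View pics/crop.png

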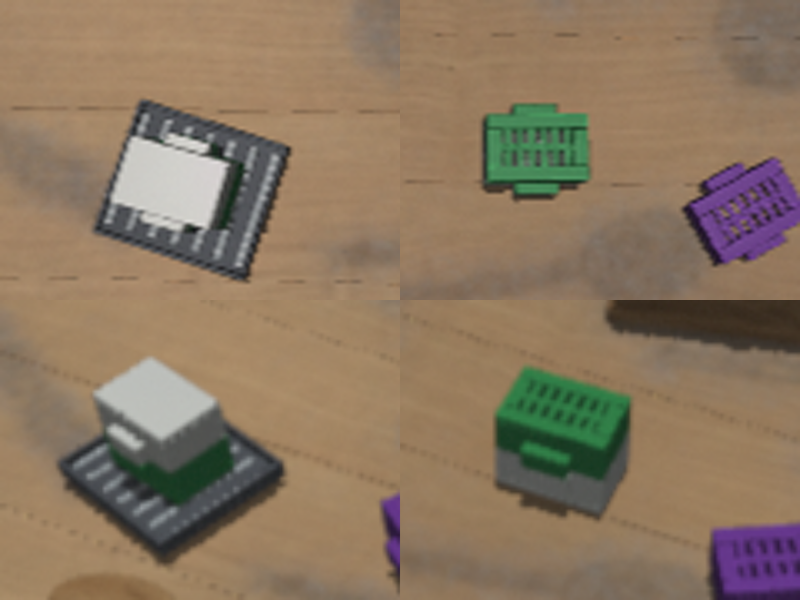

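The crop confirms the choice. The green-lidded white-base dish is at top (361,285), long side along world y with lugs on ±x. The lower dish sits white side up on the tray, and the purple ones are decoys. Next I refine the measurements.

Run:
```python
from h import *
for n in ["top","scene"]:
    f=np.load(f"a_{n}.npz");W=world(f);H=hsv(f)
    px=(285,361) if n=="top" else (290,338)
    print(n,H[px],W[px].round(4), 'z table',W[340,300].round(4) if n=="top" else W[330,200].round(4))
    for name,lo,hi in [("green",50,90),("purple",125,150)]:
        g=(H[...,0]>lo)&(H[...,0]<hi)&(H[...,1]>90)&(W[...,0]>0.3)&(W[...,0]<.65)&(W[...,2]<0.1)
        nl,lab,st,ce=cv2.connectedComponentsWithStats(g.astype(np.uint8))
        for i in range(1,nl):
            if st[i,4]<80: continue
            p=W[lab==i]; zt=np.percentile(p[:,2],85)
            t=p[abs(p[:,2]-zt)<.006]
            print(n,name,ce[i].round(1),'top z',zt.round(4),'rect',rect(t[:,:2]))
    # colour-mask contour ray-cast to plane z
    K=f["K"];T=f["world_from_camera"]
    def cast(mask,z):
        c=max(cv2.findContours(mask.astype(np.uint8),0,1)[0],key=cv2.contourArea)[:,0].astype(float)
        d=np.c_[(c[:,0]-K[0,2])/K[0,0],(c[:,1]-K[1,2])/K[1,1],np.ones(len(c))]@T[:3,:3].T
        s=(z-T[2,3])/d[:,2]; return T[:2,3]+d[:,:2]*s[:,None]
    # white top of lower dish
    w=(H[...,1]<50)&(H[...,2]>190)&(W[...,2]>.052)&(W[...,2]<.09)&(W[...,0]<.6)&(abs(W[...,1]-.14)<.06)
    print(n,'lower top cast',rect(cast(w,.061)), w.sum())
    dk=(H[...,2]<110)&(H[...,1]<90)&(np.hypot(W[...,0]-.45,W[...,1]-.13)<.09)&(W[...,2]<.03)
    print(n,'tray',rect(cast(dk,.017)), dk.sum())
```

```text
top [68 78 75] [ 0.5173 -0.169   0.0501] z table [ 0.4076 -0.0493  0.0005]
top green [360.5 284.3] top z 0.0516 rect ((519.343017578125, -168.07421875), (39.5361328125, 57.973636627197266), 0.6107421517372131)
top purple [423.7 302.9] top z 0.0356 rect ((484.73291015625, -296.3191223144531), (40.37602233886719, 60.41722106933594), 29.487865447998047)
top purple [290.5 313.1] top z 0.0357 rect ((461.16729736328125, -29.708057403564453), (57.804595947265625, 39.968509674072266), 56.73504638671875)
top lower top cast ((456.72271728515625, 140.90252685546875), (56.09666061401367, 37.782291412353516), 75.10338592529297) 585
top tray ((452.9923400878906, 138.1278533935547), (99.19766235351562, 84.54270935058594), 72.9139404296875) 921
scene [ 68 150 109] [ 0.5098 -0.1719  0.0499] z table [ 0.3722  0.0219 -0.0014]
scene green [174.5 276.5] top z 0.0308 rect ((438.3448791503906, 126.62139892578125), (26.43754005432129, 60.00436019897461), 34.1860237121582)
scene green [338.1 291.9] top z 0.0505 rect ((517.3463745117188, -169.4557342529297), (42.11695861816406, 58.98419189453125), 0.6251301169395447)
scene purple [251.7 296.7] top z 0.0344 rect ((459.562744140625, -29.991348266601562), (61.969058990478516, 39.89406204223633), 56.79877853393555)
scene purple [403.4 337.5] top z 0.0347 rect ((482.7305603027344, -297.612060546875), (41.21746063232422, 60.68876647949219), 30.41455841064453)
scene lower top cast ((454.20269775390625, 139.71829223632812), (53.378028869628906, 34.85816192626953), 75.07781982421875) 321
scene tray ((445.0283508300781, 133.88214111328125), (110.21192169189453, 90.21354675292969), 75.37409973144531) 990
```

```bash
cat >> h.py <<'E'
from scipy.spatial.transform import Rotation as Ro, Slerp
def Rq(q): return Ro.from_quat([q[1],q[2],q[3],q[0]])
def tool(yaw,tilt):
    """yaw: direction (deg) of tool x (horizontal). tilt: deg, tool leans to point 90deg LEFT of x (+) ; vertical 0"""
    a=np.radians(yaw);t=np.radians(tilt)
    x=np.array([np.cos(a),np.sin(a),0]);l=np.array([-np.sin(a),np.cos(a),0])
    z=np.sin(t)*l-np.cos(t)*np.array([0,0,1.]);y=np.cross(z,x)
    return Ro.from_matrix(np.c_[x,y,z])
def rows(p0,R0,p1,R1,g,n=None,vmax=.0395):
    p0=np.array(p0,float);p1=np.array(p1,float)
    rv=(R0.inv()*R1).as_rotvec();ang=np.degrees(np.linalg.norm(rv))
    if n is None: n=int(max(1,np.ceil(np.linalg.norm(p1-p0)/vmax),np.ceil(ang/4.95)))
    out=[]
    for k in range(n):
        Rk=R0*Ro.from_rotvec(rv*k/n)
        sh=Rk.inv().apply((p1-p0)/n)
        out.append([*(np.degrees(rv)/n/5),*(sh/.04),g])
    return np.array(out)
def show(r):
    print(len(r),"rows")
    for i in range(0,len(r),8): print("["+",".join("["+",".join(f"{x:.3f}".rstrip('0').rstrip('.') if abs(x)>5e-4 else "0" for x in q)+"]" for q in r[i:i+8])+"]")
G=.0187
E
python3 - <<'E'
from h import *
from plant import state
s=state();p=s["tool_pos"];R=Rq(s["tool_rot"])
via=[.42,.25,.26];Rv=tool(30,0)
Rg=tool(.6,50);c=np.array([.518,-.169,.025]);z=Rg.as_matrix()[:,2]
pre=c+z*(G-.10)
print(pre)
show(rows(p,R,via,Rv,1));show(rows(via,Rv,pre+[0,0,.05],Rg,1))
E
```

```text
[ 0.51865218 -0.231276    0.07725863]
11 rows
[[0,0.002,0.802,-0.611,0.762,-0.067,1],[0,0.002,0.802,-0.557,0.803,-0.067,1],[0,0.002,0.802,-0.499,0.84,-0.067,1],[0,0.002,0.802,-0.439,0.873,-0.067,1],[0,0.002,0.802,-0.377,0.901,-0.067,1],[0,0.002,0.802,-0.313,0.926,-0.067,1],[0,0.002,0.802,-0.248,0.945,-0.067,1],[0,0.002,0.802,-0.181,0.96,-0.067,1]]
[[0,0.002,0.802,-0.113,0.97,-0.067,1],[0,0.002,0.802,-0.045,0.976,-0.067,1],[0,0.002,0.802,0.023,0.977,-0.067,1]]
13 rows
[[0.752,0.197,0.423,-0.298,0.896,0.255,1],[0.752,0.197,0.423,-0.269,0.922,0.191,1],[0.752,0.197,0.423,-0.237,0.941,0.125,1],[0.752,0.197,0.423,-0.204,0.955,0.059,1],[0.752,0.197,0.423,-0.169,0.964,-0.007,1],[0.752,0.197,0.423,-0.132,0.967,-0.073,1],[0.752,0.197,0.423,-0.095,0.964,-0.138,1],[0.752,0.197,0.423,-0.056,0.956,-0.203,1]]
[[0.752,0.197,0.423,-0.017,0.942,-0.266,1],[0.752,0.197,0.423,0.022,0.922,-0.327,1],[0.752,0.197,0.423,0.062,0.897,-0.386,1],[0.752,0.197,0.423,0.102,0.867,-0.442,1],[0.752,0.197,0.423,0.141,0.832,-0.496,1]]
```

Request:
carry_out --moves '[[[0, 0, 0.8, -0.61, 0.76, -0.07, 1], [0, 0, 0.8, -0.56, 0.8, -0.07, 1], [0, 0, 0.8, -0.5, 0.84, -0.07, 1], [0, 0, 0.8, -0.44, 0.87, -0.07, 1], [0, 0, 0.8, -0.38, 0.9, -0.07, 1], [0, 0, 0.8, -0.31, 0.93, -0.07, 1], [0, 0, 0.8, -0.25, 0.95, -0.07, 1], [0, 0, 0.8, -0.18, 0.96, -0.07, 1]]]'

```text
time: 0.82
tool_pos: [0.3528, 0.3441, 0.2536]
tool_rot: [0.0, 0.934, 0.358, -0.0]
contact_force: [0.1, -0.2, 0.5]
gripper_width: 1.0
```

Request:
carry_out --moves '[[[0, 0, 0.8, -0.11, 0.97, -0.07, 1], [0, 0, 0.8, -0.05, 0.98, -0.07, 1], [0, 0, 0.8, 0.02, 0.98, -0.07, 1]]]'

```text
time: 1.07
tool_pos: [0.4208, 0.2482, 0.2621]
tool_rot: [-0.0, 0.966, 0.258, 0.0]
contact_force: [0.9, 0.8, 0.6]
gripper_width: 0.999
```

Request:
carry_out --moves '[[[0.75, 0.2, 0.42, -0.3, 0.9, 0.25, 1], [0.75, 0.2, 0.42, -0.27, 0.92, 0.19, 1], [0.75, 0.2, 0.42, -0.24, 0.94, 0.12, 1], [0.75, 0.2, 0.42, -0.2, 0.95, 0.06, 1], [0.75, 0.2, 0.42, -0.17, 0.96, 0, 1], [0.75, 0.2, 0.42, -0.13, 0.97, -0.07, 1], [0.75, 0.2, 0.42, -0.1, 0.96, -0.14, 1], [0.75, 0.2, 0.42, -0.06, 0.96, -0.2, 1]]]'

```text
time: 1.73
tool_pos: [0.4812, -0.0481, 0.1805]
tool_rot: [-0.268, 0.958, 0.107, 0.001]
contact_force: [2.1, 0.6, 0.4]
gripper_width: 0.998
```

Request:
carry_out --moves '[[[0.75, 0.2, 0.42, -0.02, 0.94, -0.27, 1], [0.75, 0.2, 0.42, 0.02, 0.92, -0.33, 1], [0.75, 0.2, 0.42, 0.06, 0.9, -0.39, 1], [0.75, 0.2, 0.42, 0.1, 0.87, -0.44, 1], [0.75, 0.2, 0.42, 0.14, 0.83, -0.5, 1], [0, 0, 0, 0, 0, 0, 1]]]'

```text
time: 2.23
tool_pos: [0.5177, -0.2364, 0.1215]
tool_rot: [-0.426, 0.905, 0.001, -0.004]
contact_force: [-1.3, 1.7, -1.4]
gripper_width: 0.997
```

Run:
```python
from h import *
from plant import state, grab_frame
s=state();p=s["tool_pos"];R=Rq(s["tool_rot"]);print(s["joint_pos"].round(3),p,s["tool_rot"])
f=grab_frame("wrist");np.savez("b_wrist.npz",**f);cv2.imwrite("pics/b_wrist.png",f["frame"][:,:,::-1])
T=np.eye(4);T[:3,:3]=R.as_matrix();T[:3,3]=p;W=world(f,T@f["hand_eye"]);H=hsv(f)
g=(H[...,0]>50)&(H[...,0]<90)&(H[...,1]>90)&(W[...,2]>.02)&(W[...,2]<.1)&(f["z_map"]>0)
nl,lab,st,ce=cv2.connectedComponentsWithStats(g.astype(np.uint8))
for i in range(1,nl):
    if st[i,4]<500: continue
    q=W[lab==i];zt=np.percentile(q[:,2],80);t=q[abs(q[:,2]-zt)<.004]
    print(ce[i],st[i],zt,rect(t[:,:2]))
Rg=tool(.6,50);c=np.array([.518,-.169,.025]);z=Rg.as_matrix()[:,2]
for d in (0,.005):
  show(rows(p,R,c+z*(G+d),Rg,1,n=6))
```

```text
[-0.823  0.395  1.588  0.568  1.841 -0.869] [ 0.51774973 -0.23638426  0.12149161] [-0.42570808  0.90485318  0.00101749 -0.0035096 ]
[264.16578947  33.08026316] [238  12  54  34 760] 0.033854456366632424 ((463.1934509277344, 119.74543762207031), (61.470829010009766, 27.630571365356445), 25.70262908935547)
[323.79324216 269.0918745 ] [ 283  221   83   96 6215] 0.04962949545736573 ((519.485107421875, -168.2757110595703), (40.04015350341797, 61.03974151611328), 1.38009774684906)
6 rows
[[-0.013,-0.002,-0.015,0.005,0.131,0.551,1],[-0.013,-0.002,-0.015,0.004,0.131,0.551,1],[-0.013,-0.002,-0.015,0.004,0.13,0.551,1],[-0.013,-0.002,-0.015,0.004,0.129,0.551,1],[-0.013,-0.002,-0.015,0.004,0.129,0.551,1],[-0.013,-0.002,-0.015,0.004,0.128,0.551,1]]
6 rows
[[-0.013,-0.002,-0.015,0.005,0.131,0.571,1],[-0.013,-0.002,-0.015,0.004,0.131,0.572,1],[-0.013,-0.002,-0.015,0.004,0.13,0.572,1],[-0.013,-0.002,-0.015,0.004,0.129,0.572,1],[-0.013,-0.002,-0.015,0.004,0.129,0.572,1],[-0.013,-0.002,-0.015,0.004,0.128,0.572,1]]
```

View pics/b_wrist.png

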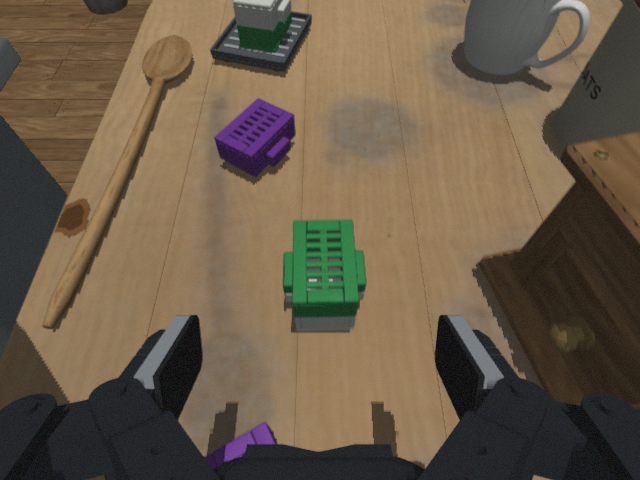

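The wrist view shows the dish centred between the fingers at (324,270). Its lugs are left and right at (288,272) and (361,272), and the jaws are aligned. I descend and grasp.

Request:
carry_out --moves '[[[-0.01, 0, -0.03, 0.01, 0.13, 0.57, 1], [-0.01, 0, -0.02, 0.01, 0.13, 0.57, 1], [-0.01, 0, -0.02, 0.01, 0.13, 0.57, 1], [-0.01, 0, -0.02, 0.005, 0.13, 0.57, 1], [-0.01, 0, 0, 0.005, 0.13, 0.57, 1], [-0.02, 0, 0, 0.005, 0.12, 0.57, 1], [0, 0, 0, 0, 0, 0, 1], [0, 0, 0, 0, 0, 0, 1]]]'

```text
time: 2.95
tool_pos: [0.5203, -0.145, 0.0188]
tool_rot: [-0.42, 0.908, 0.012, 0.0]
contact_force: [-0.4, 0.4, 1.2]
gripper_width: 0.999
```

Run:
```python
from h import *
from plant import state, grab_frame
s=state();p=s["tool_pos"];R=Rq(s["tool_rot"]);print(p,R.as_matrix().round(4).tolist())
print("grasp pt",p-R.as_matrix()[:,2]*G)
f=grab_frame("wrist");cv2.imwrite("pics/c_wrist.png",f["frame"][:,:,::-1])
f=grab_frame("scene");cv2.imwrite("pics/c_scene.png",f["frame"][200:400,200:500,::-1])
```

```text
[ 0.5203439  -0.14502974  0.01883786] [[0.9997, 0.021, -0.0095], [0.0209, -0.6474, 0.7618], [0.0098, -0.7618, -0.6477]]
grasp pt [ 0.52052199 -0.15927622  0.03094969]
```

View pics/c_wrist.png

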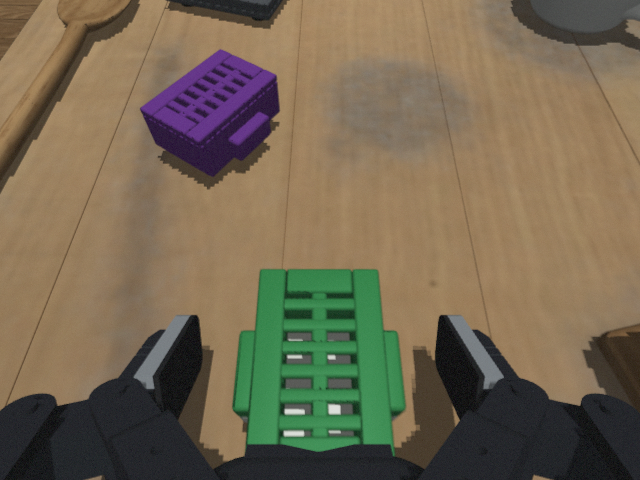

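View pics/c_scene.png

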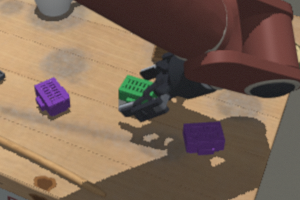

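The wrist view shows the lugs at (245,372) and (393,372), between the pads and slightly low in reach. The scene view shows the body clear of the purple dish. I shift about 10 mm along tool y, then close.

Request:
carry_out --moves '[[[0, 0, 0, -0.02, 0.13, 0.01, 1], [0, 0, 0, -0.02, 0.13, 0.01, 1], [0, 0, 0, 0, 0, 0, 1], [0, 0, 0, 0, 0, 0, 1]]]'

```text
time: 3.38
tool_pos: [0.5195, -0.1535, 0.01]
tool_rot: [-0.419, 0.908, 0.01, 0.001]
contact_force: [1.0, 0.3, -1.3]
gripper_width: 1.002
```

Request:
carry_out --moves '[[[0, 0, 0, 0, 0, 0, -1], [0, 0, 0, 0, 0, 0, -1], [0, 0, 0, 0, 0, 0, -1], [0, 0, 0, 0, 0, 0, -1], [0, 0, 0, 0, 0, 0, -1], [0, 0, 0, 0, 0, 0, -1], [0, 0, 0, 0, 0, 0, -1]]]'

```text
time: 3.97
tool_pos: [0.5197, -0.153, 0.0102]
tool_rot: [-0.419, 0.908, 0.011, 0.001]
contact_force: [0.8, -1.1, 3.6]
gripper_width: 0.622
```

Run:
```python
from h import *
from plant import state, grab_frame
s=state();p=s["tool_pos"];R=Rq(s["tool_rot"]);print(p,s["gripper_width"],s["contact_force"])
print("grasp pt",p-R.as_matrix()[:,2]*G, R.as_matrix().round(3).tolist())
f=grab_frame("wrist");cv2.imwrite("pics/d_wrist.png",f["frame"][:,:,::-1])
```

```text
[ 0.51969799 -0.15298923  0.0102359 ] 0.6219913061642774 [ 0.77792007 -1.06203097  3.61913803]
grasp pt [ 0.51982753 -0.16722342  0.02236276] [[1.0, 0.02, -0.007], [0.018, -0.648, 0.761], [0.011, -0.761, -0.648]]
```

View pics/d_wrist.png

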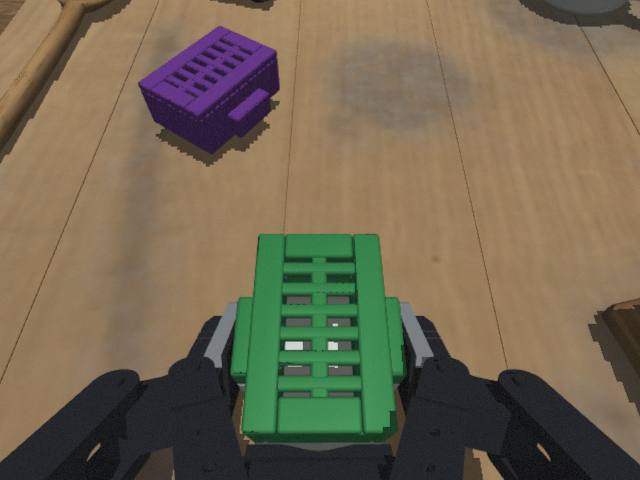

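The dish is gripped with both lugs between the pads (width 0.622, about 53 mm), and the picture shows it square. I lift it.

Request:
carry_out --moves '[[[0, 0, 0, 0, -0.2, -0.18, -1], [0, 0, 0, 0, -0.4, -0.34, -1], [0, 0, 0, 0.2, -0.5, -0.43, -1], [0, 0, 0, 0.3, -0.5, -0.43, -1], [0, 0, 0, 0.3, -0.5, -0.43, -1], [0, 0, 0, 0.2, -0.3, -0.26, -1], [0, 0, 0, 0, 0, 0, -1]]]'

```text
time: 4.6
tool_pos: [0.5608, -0.1539, 0.1413]
tool_rot: [-0.417, 0.909, 0.012, 0.004]
contact_force: [-0.1, -0.1, -2.3]
gripper_width: 0.624
```

Request:
carry_out --moves '[[[-0.5, 0, 0, 0, 0, 0, -1], [-1, 0, 0, 0, 0, 0, -1], [-1, 0, 0, 0, 0, 0, -1], [-1, 0, 0, 0, 0, 0, -1], [-1, 0, 0, 0, 0, 0, -1], [-1, 0, 0, 0, 0, 0, -1], [-1, 0, 0, 0, 0, 0, -1], [-1, 0, 0, 0, 0, 0, -1]]]'

```text
time: 5.27
tool_pos: [0.5565, -0.1527, 0.135]
tool_rot: [-0.104, 0.995, 0.01, 0.003]
contact_force: [-1.3, -0.8, -2.5]
gripper_width: 0.624
```

Run:
```python
from h import *
from plant import state, grab_frame
s=state();p=s["tool_pos"];R=Rq(s["tool_rot"]);print(p,s["gripper_width"],s["contact_force"],s["joint_pos"].round(3))
f=grab_frame("wrist");g=grab_frame("scene")
cv2.imwrite("pics/e.png",np.hstack([cv2.resize(f["frame"],(400,300)),g["frame"][150:450,150:550]])[:,:,::-1])
```

```text
[ 0.55645378 -0.15267048  0.13498663] 0.624376290160019 [-1.344049   -0.76990863 -2.45861394] [-0.487  0.064  1.777  0.188  1.399 -0.548]
```

View pics/e.png

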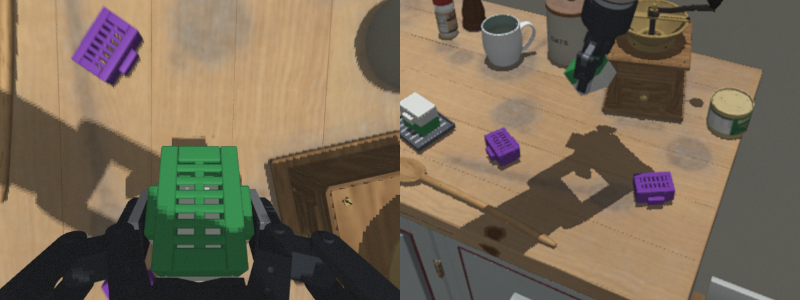

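The dish is held intact, tilted about 40° in the wrist view. The grinder is close on the right, so I shift back in x while finishing the turn.

Request:
carry_out --moves '[[[-1, 0, 0, -0.2, 0, 0, -1], [-1, 0, 0, -0.2, 0, 0, -1], [-1, 0, 0, -0.2, 0, 0, -1], [-1, 0, 0, -0.2, 0, 0, -1], [-1, 0, 0, -0.2, 0, 0, -1], [-1, 0, 0, 0, 0, 0, -1], [-1, 0, 0, 0, 0, 0, -1], [-1, 0, 0, 0, 0, 0, -1]]]'

```text
time: 6.03
tool_pos: [0.5166, -0.1539, 0.1349]
tool_rot: [0.242, 0.97, 0.007, 0.005]
contact_force: [-0.8, -0.1, -2.2]
gripper_width: 0.623
```

Request:
carry_out --moves '[[[-1, 0, 0, 0, 0, 0, -1], [-1, 0, 0, 0, 0, 0, -1], [-0.5, 0, 0, 0, 0, 0, -1], [0, 0, 0, 0, 0, 0, -1], [0, 0, 0, 0, 0, 0, -1], [0, 0, 0, 0, 0, 0, -1]]]'

```text
time: 6.53
tool_pos: [0.5176, -0.1541, 0.1359]
tool_rot: [0.345, 0.939, 0.007, 0.007]
contact_force: [0.1, 0.5, -2.4]
gripper_width: 0.623
```

```bash
cat >> h.py <<'E'
def pose():
    from plant import state
    s=state();return s["tool_pos"],Rq(s["tool_rot"]),s
E
python3 - <<'E'
from h import *
from plant import grab_frame
p,R,s=pose();M=R.as_matrix();print(p,M.round(4).tolist(),s["gripper_width"],s["contact_force"],s["joint_pos"].round(3))
RA=Rq([-0.419,0.908,0.011,0.001])
D=R*RA.inv();print("dish rot since grasp (its x,y,z axes cols if start yaw .0)",D.as_matrix().round(3).tolist())
f=grab_frame("wrist");g=grab_frame("scene")
cv2.imwrite("pics/f.png",np.hstack([cv2.resize(f["frame"],(400,300)),g["frame"][150:450,150:550]])[:,:,::-1])
E
```

```text
[ 0.51760766 -0.15412812  0.13591782] [[0.9998, 0.0075, 0.0177], [0.0171, -0.7625, -0.6467], [0.0087, 0.6469, -0.7625]] 0.6225318557712984 [ 0.12935648  0.47451098 -2.40738849] [-0.093 -0.054  2.004 -0.757  1.208  0.179]
dish rot since grasp (its x,y,z axes cols if start yaw .0) [[1.0, 0.028, -0.006], [0.006, 0.003, 1.0], [0.028, -1.0, 0.003]]
```

View pics/f.png

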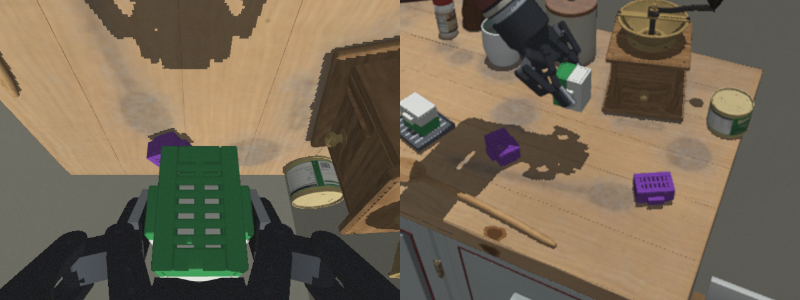

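The dish is now on end in the air, with the lid (green) facing +y and still shut. I lower it to the worktop.

Request:
carry_out --moves '[[[0, 0, 0, -0.01, -0.22, 0.46, -1], [0, 0, 0, -0.01, -0.22, 0.46, -1], [0, 0, 0, 0, -0.32, 0.38, -1], [0, 0, 0, 0, -0.32, 0.38, -1], [0, 0, 0, 0, -0.32, 0.38, -1], [0, 0, 0, 0, -0.19, 0.23, -1], [0, 0, 0, 0, 0, 0, -1], [0, 0, 0, 0, 0, 0, -1]]]'

```text
time: 7.3
tool_pos: [0.5186, -0.165, 0.0257]
tool_rot: [0.345, 0.938, 0.007, 0.008]
contact_force: [-0.0, -0.8, -2.2]
gripper_width: 0.625
```

Run:
```python
from h import *
from plant import grab_frame
p,R,s=pose();M=R.as_matrix();gp=p-M[:,2]*G
print(p,M.round(4).tolist(),s["contact_force"],"grasp",gp,"centre",gp+[0,.0026,.0013])
g=grab_frame("scene")
cv2.imwrite("pics/g.png",cv2.resize(g["frame"][220:360,240:440],(800,560))[:,:,::-1])
```

```text
[ 0.51858619 -0.16497598  0.0257394 ] [[0.9998, 0.0075, 0.019], [0.018, -0.7613, -0.6481], [0.0097, 0.6483, -0.7613]] [-0.00331782 -0.81719951 -2.19000385] grasp [ 0.51823007 -0.15285623  0.0399758 ] centre [ 0.51823007 -0.15025623  0.0412758 ]
```

View pics/g.png

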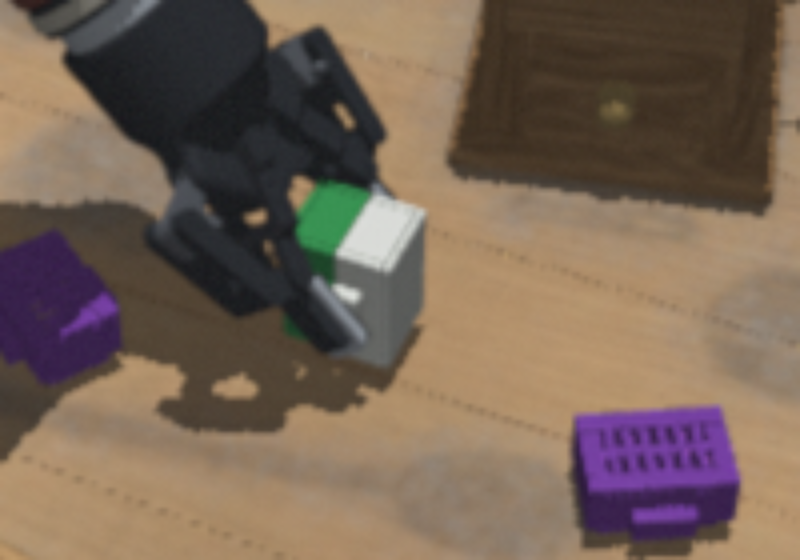

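It stands upright about 11 mm above the table and is shut, with only a faint seam showing. I lower it the rest of the way gently.

Request:
carry_out --moves '[[[0, 0, 0, 0, -0.08, 0.09, -1], [0, 0, 0, 0, -0.07, 0.08, -1], [0, 0, 0, 0, -0.02, 0.02, -1], [0, 0, 0, 0, -0.02, 0.02, -1], [0, 0, 0, 0, 0, 0, -1], [0, 0, 0, 0, 0, 0, -1]]]'

```text
time: 7.85
tool_pos: [0.5191, -0.1643, 0.0151]
tool_rot: [0.346, 0.938, 0.007, 0.008]
contact_force: [-2.0, -0.2, 1.6]
gripper_width: 0.623
```

Request:
carry_out --moves '[[[0, 0, 0, 0, 0, 0, 0.4], [0, 0, 0, 0, 0, 0, 0.6], [0, 0, 0, 0, 0, 0, 1], [0, 0, 0, 0, 0, 0, 1], [0, 0, 0, 0, 0, 0, 1], [0, 0, 0, 0, 0, 0, 1], [0, 0, 0, 0, 0, 0, 1]]]'

```text
time: 8.43
tool_pos: [0.5188, -0.1642, 0.0144]
tool_rot: [0.345, 0.938, 0.007, 0.008]
contact_force: [-0.5, -0.4, 1.1]
gripper_width: 1.0
```

Run:
```python
from h import *
from plant import grab_frame
p,R,s=pose();M=R.as_matrix();gp=p-M[:,2]*G
print(p,s["contact_force"],s["gripper_width"],"grasp",gp)
f=grab_frame("wrist");g=grab_frame("scene")
cv2.imwrite("pics/i.png",np.hstack([cv2.resize(f["frame"],(400,300)),cv2.resize(g["frame"][240:345,270:410],(400,300))])[:,:,::-1])
```

```text
[ 0.51884984 -0.16421884  0.01438072] [-0.46178026 -0.36629206  1.07651494] 0.9995988412611715 grasp [ 0.518473   -0.15210088  0.02861811]
```

View pics/i.png

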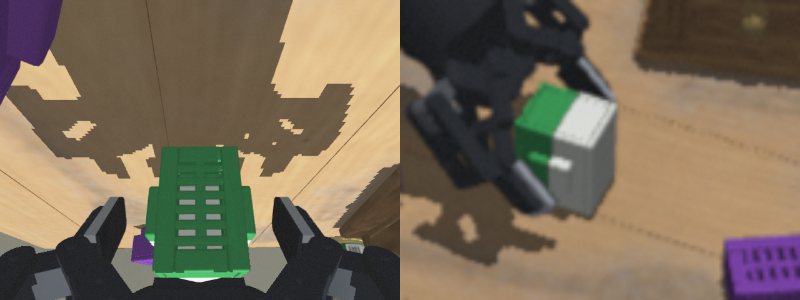

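The dish stands on its end, shut, with the fingers open around it: pads clear at (100,235) and (297,235) in the wrist half. I retract and swing over to the other side.

Run:
```python
from h import *
p,R,s=pose();M=R.as_matrix()
c=np.array([.5185,-.1505,.03])
p1=p-M[:,2]*.075
Rv=tool(1,0);pv=c+Rv.as_matrix()[:,2]*(G-.10)
RB=tool(1,50);pB=c+RB.as_matrix()[:,2]*(G-.09)
show(rows(p,R,p1,R,1,n=2));show(rows(p1,R,pv,Rv,1));show(rows(pv,Rv,pB,RB,1))
```

```text
2 rows
[[0,0,0,0,0,-0.938,1],[0,0,0,0,0,-0.938,1]]
9 rows
[[0.898,-0.013,-0.003,0.003,0.145,-0.021,1],[0.898,-0.013,-0.003,0.003,0.143,-0.033,1],[0.898,-0.013,-0.003,0.002,0.14,-0.044,1],[0.898,-0.013,-0.003,0.002,0.136,-0.055,1],[0.898,-0.013,-0.003,0.002,0.132,-0.065,1],[0.898,-0.013,-0.003,0.002,0.126,-0.075,1],[0.898,-0.013,-0.003,0.002,0.12,-0.085,1],[0.898,-0.013,-0.003,0.002,0.113,-0.094,1]]
[[0.898,-0.013,-0.003,0.002,0.105,-0.103,1]]
11 rows
[[0.909,0,0,0,0.124,0.081,1],[0.909,0,0,0,0.13,0.071,1],[0.909,0,0,0,0.135,0.06,1],[0.909,0,0,0,0.14,0.049,1],[0.909,0,0,0,0.143,0.038,1],[0.909,0,0,0,0.146,0.026,1],[0.909,0,0,0,0.147,0.015,1],[0.909,0,0,0,0.148,0.003,1]]
[[0.909,0,0,0,0.148,-0.009,1],[0.909,0,0,0,0.147,-0.02,1],[0.909,0,0,0,0.145,-0.032,1]]
```

Request:
carry_out --moves '[[[0, 0, 0, 0, 0, -0.3, 1], [0, 0, 0, 0, 0, -0.7, 1], [0, 0, 0, 0, 0, -0.88, 1], [0.9, 0, 0, 0, 0.14, -0.02, 1], [0.9, 0, 0, 0, 0.14, -0.03, 1], [0.9, 0, 0, 0, 0.14, -0.04, 1], [0.9, 0, 0, 0, 0.14, -0.05, 1], [0.9, 0, 0, 0, 0.13, -0.06, 1]]]'

```text
time: 9.2
tool_pos: [0.518, -0.1343, 0.0946]
tool_rot: [0.154, 0.988, 0.009, 0.008]
contact_force: [0.4, -0.0, -0.4]
gripper_width: 1.003
```

Request:
carry_out --moves '[[[0.9, 0, 0, 0, 0.13, -0.07, 1], [0.9, 0, 0, 0, 0.12, -0.08, 1], [0.9, 0, 0, 0, 0.11, -0.09, 1], [0.9, 0, 0, 0, 0.1, -0.1, 1], [0, 0, 0, 0, 0, 0, 1], [0, 0, 0, 0, 0, 0, 1], [0, 0, 0, 0, 0, 0, 1]]]'

```text
time: 9.78
tool_pos: [0.5173, -0.1498, 0.1098]
tool_rot: [-0.0, 1.0, 0.01, 0.005]
contact_force: [0.2, -0.2, 0.2]
gripper_width: 1.003
```

Run:
```python
from h import *
from plant import grab_frame
p,R,s=pose();M=R.as_matrix();print(p,M.round(3).tolist())
f=grab_frame("wrist");T=np.eye(4);T[:3,:3]=M;T[:3,3]=p;W=world(f,T@f["hand_eye"])
m=(abs(W[...,2]-.06)<.006)&(np.hypot(W[...,0]-.518,W[...,1]+.15)<.05)
nl,lab,st,ce=cv2.connectedComponentsWithStats(m.astype(np.uint8));i=1+st[1:,4].argmax()
q=W[lab==i];print(st[i],ce[i],q[:,2].mean(),rect(q[:,:2]))
H=hsv(f)
gm=(lab==i)&(H[...,1]>70);wm=(lab==i)&(H[...,1]<50)
for mm in (gm,wm): print(mm.sum(),rect(W[mm][:,:2]))
cv2.imwrite("pics/j.png",f["frame"][:,:,::-1])
```

```text
[ 0.51725958 -0.14981819  0.10982099] [[1.0, 0.019, 0.01], [0.019, -1.0, 0.001], [0.01, -0.001, -1.0]]
[ 281  219   81   94 7272] [320.52145215 265.20805831] 0.059235550622378945 ((517.6790161132812, -148.5162353515625), (40.05279541015625, 50.79409408569336), 0.8875200748443604)
3891 ((517.6395263671875, -148.27679443359375), (40.0340461730957, 50.3218994140625), 0.7444717288017273)
3302 ((517.7926025390625, -158.29710388183594), (39.99414825439453, 31.0795841217041), 1.2871201038360596)
```

View pics/j.png

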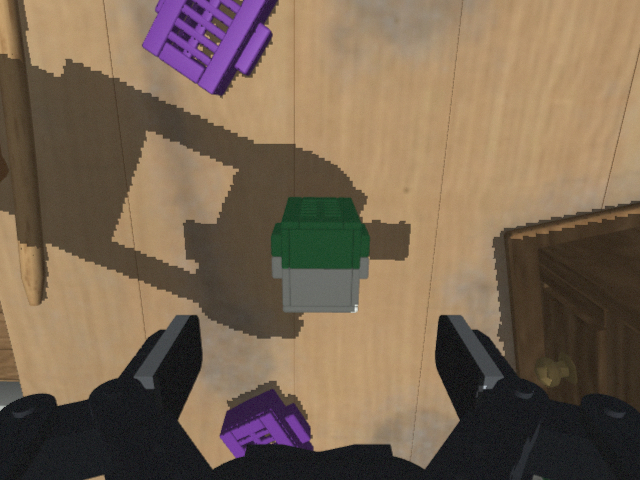

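The standing dish is at (320,255), green half toward +y and closed (40 x 50.8 mm), centred at (0.5177, -0.1485). Next I swing to the tilted grasp from the other side.

Run:
```python
from h import *
p,R,s=pose()
c=np.array([.5177,-.1488,.03])
RB=tool(.9,50);z=RB.as_matrix()[:,2];pB=c+z*(G-.09);pC=c+z*(G+.004)
show(rows(p,R,pB,RB,1));show(rows(pB,RB,pC,RB,1,n=4));print(pB,pC)
```

```text
11 rows
[[0.908,-0.007,0.008,0,0.123,0.076,1],[0.908,-0.007,0.008,0,0.128,0.067,1],[0.908,-0.007,0.008,0,0.133,0.056,1],[0.908,-0.007,0.008,0,0.137,0.045,1],[0.908,-0.007,0.008,0.001,0.141,0.034,1],[0.908,-0.007,0.008,0.001,0.143,0.023,1],[0.908,-0.007,0.008,0.001,0.144,0.012,1],[0.908,-0.007,0.008,0.001,0.145,0,1]]
[[0.908,-0.007,0.008,0.001,0.144,-0.011,1],[0.908,-0.007,0.008,0.001,0.143,-0.022,1],[0.908,-0.007,0.008,0.001,0.141,-0.034,1]]
4 rows
[[0,0,0,0,0,0.588,1],[0,0,0,0,0,0.588,1],[0,0,0,0,0,0.588,1],[0,0,0,0,0,0.588,1]]
[ 0.51855792 -0.20341223  0.07583076] [ 0.51742686 -0.13141294  0.01540872]
```

Request:
carry_out --moves '[[[0.91, -0.01, 0.01, 0, 0.12, 0.08, 1], [0.91, -0.01, 0.01, 0, 0.13, 0.07, 1], [0.91, -0.01, 0.01, 0, 0.13, 0.06, 1], [0.91, -0.01, 0.01, 0, 0.14, 0.04, 1], [0.91, -0.01, 0.01, 0, 0.14, 0.03, 1], [0.91, -0.01, 0.01, 0, 0.14, 0.02, 1], [0.91, -0.01, 0.01, 0, 0.14, 0.01, 1], [0.91, -0.01, 0.01, 0, 0.15, 0, 1]]]'

```text
time: 10.5
tool_pos: [0.5185, -0.1887, 0.0854]
tool_rot: [-0.315, 0.949, 0.008, -0.002]
contact_force: [0.3, -0.6, -0.2]
gripper_width: 1.0
```

Request:
carry_out --moves '[[[0.91, -0.01, 0.01, 0, 0.14, -0.01, 1], [0.91, -0.01, 0.01, 0, 0.14, -0.02, 1], [0.91, -0.01, 0.01, 0, 0.14, -0.03, 1], [0, 0, 0, 0, 0, 0, 1], [0, 0, 0, 0, 0, 0, 1], [0, 0, 0, 0, 0, 0, 1]]]'

```text
time: 11.0
tool_pos: [0.5187, -0.2029, 0.0764]
tool_rot: [-0.423, 0.906, 0.007, -0.004]
contact_force: [0.3, 0.2, -0.2]
gripper_width: 1.002
```

Run:
```python
from h import *
from plant import grab_frame
p,R,s=pose();M=R.as_matrix();print(p,M.round(3).tolist(),s["joint_pos"].round(2))
c=np.array([.5177,-.1488,.03])
RB=tool(.9,50);z=RB.as_matrix()[:,2];pC=c+z*(G+.004)
show(rows(p,R,pC,RB,1,n=4))
f=grab_frame("wrist");g=grab_frame("scene")
cv2.imwrite("pics/k.png",np.hstack([cv2.resize(f["frame"],(400,300)),cv2.resize(g["frame"][210:360,240:440],(400,300))])[:,:,::-1])
```

```text
[ 0.5187315  -0.20285738  0.07640885] [[1.0, 0.008, -0.013], [0.016, -0.642, 0.767], [-0.002, -0.767, -0.642]] [-0.78  0.42  1.65  0.57  1.75 -0.9 ]
4 rows
[[-0.003,0.004,-0.005,0,0.006,0.587,1],[-0.003,0.004,-0.005,-0.001,0.006,0.587,1],[-0.003,0.004,-0.005,-0.001,0.005,0.587,1],[-0.003,0.004,-0.005,-0.001,0.005,0.587,1]]
```

View pics/k.png

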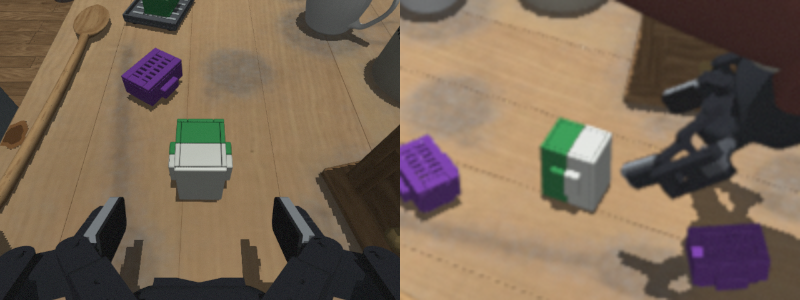

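The wrist view shows the dish centred at (201,158) between the pads, lugs aligned. I advance and close.

Request:
carry_out --moves '[[[0, 0, 0, 0, 0.01, 0.59, 1], [0, 0, 0, 0, 0.01, 0.59, 1], [0, 0, 0, 0, 0.01, 0.59, 1], [0, 0, 0, 0, 0, 0.58, 1], [0, 0, 0, 0, 0, 0, 1], [0, 0, 0, 0, 0, 0, 1]]]'

```text
time: 11.6
tool_pos: [0.517, -0.1311, 0.0154]
tool_rot: [-0.424, 0.906, 0.007, -0.005]
contact_force: [-0.6, 0.0, -0.2]
gripper_width: 0.997
```

Request:
carry_out --moves '[[[0, 0, 0, 0, 0, 0, -1], [0, 0, 0, 0, 0, 0, -1], [0, 0, 0, 0, 0, 0, -1], [0, 0, 0, 0, 0, 0, -1], [0, 0, 0, 0, 0, 0, -1], [0, 0, 0, 0, 0, 0, -1], [0, 0, 0, 0, 0, 0, -1]]]'

```text
time: 12.18
tool_pos: [0.5186, -0.134, 0.0167]
tool_rot: [-0.423, 0.906, 0.006, -0.002]
contact_force: [0.4, -2.5, 5.7]
gripper_width: 0.624
```

Run:
```python
from h import *
from plant import grab_frame
p,R,s=pose();M=R.as_matrix();print(p,M.round(4).tolist(),s["tool_rot"],s["contact_force"],s["gripper_width"],"gp",p-M[:,2]*G)
np.savez("graspB.npz",p=p,q=s["tool_rot"])
f=grab_frame("wrist");g=grab_frame("scene")
cv2.imwrite("pics/l.png",np.hstack([cv2.resize(f["frame"],(400,300)),cv2.resize(g["frame"][210:360,240:440],(400,300))])[:,:,::-1])
```

```text
[ 0.51863742 -0.1340233   0.01668322] [[0.9999, 0.0091, -0.0096], [0.0132, -0.6419, 0.7667], [0.0008, -0.7668, -0.6419]] [-0.42312359  0.9060478   0.00615786 -0.00242775] [ 0.4247634  -2.50103673  5.71301631] 0.6240036789974862 gp [ 0.51881713 -0.14836079  0.02868714]
```

View pics/l.png

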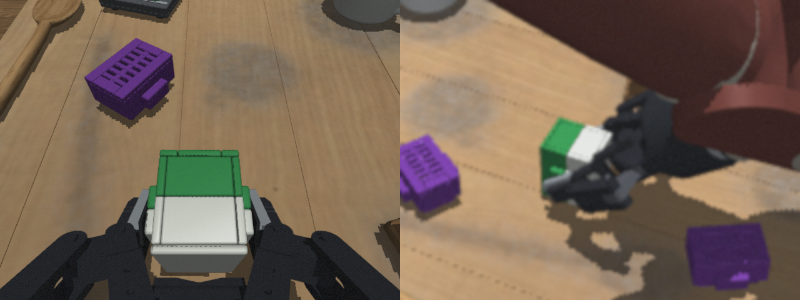

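Grip B is firm (0.624), with both lug halves between the pads and the seam closed. I plan the transit to a viewing point right of the lower dish.

Run:
```python
from h import *
b=np.load("graspB.npz");p=b["p"];R=Rq(b["q"])
p1=p+[0,0,.10]
Rv=tool(-14.9,0);gp=np.array([.47,.02,.21]);pv=gp-[0,0,G]
show(rows(p,R,p1,R,-1,n=4));show(rows(p1,R,pv,Rv,-1))
```

```text
4 rows
[[0,0,0,0.001,-0.479,-0.401,-1],[0,0,0,0.001,-0.479,-0.401,-1],[0,0,0,0.001,-0.479,-0.401,-1],[0,0,0,0.001,-0.479,-0.401,-1]]
11 rows
[[-0.905,0.124,0.267,-0.106,-0.356,0.161,-1],[-0.905,0.124,0.267,-0.116,-0.365,0.131,-1],[-0.905,0.124,0.267,-0.126,-0.371,0.101,-1],[-0.905,0.124,0.267,-0.135,-0.375,0.07,-1],[-0.905,0.124,0.267,-0.144,-0.376,0.039,-1],[-0.905,0.124,0.267,-0.153,-0.374,0.007,-1],[-0.905,0.124,0.267,-0.162,-0.37,-0.024,-1],[-0.905,0.124,0.267,-0.17,-0.363,-0.054,-1]]
[[-0.905,0.124,0.267,-0.178,-0.353,-0.085,-1],[-0.905,0.124,0.267,-0.185,-0.341,-0.114,-1],[-0.905,0.124,0.267,-0.191,-0.327,-0.142,-1]]
```

Request:
carry_out --moves '[[[0, 0, 0, 0, -0.2, -0.17, -1], [0, 0, 0, 0, -0.43, -0.36, -1], [0, 0, 0, 0, -0.48, -0.4, -1], [0, 0, 0, 0, -0.48, -0.4, -1], [0, 0, 0, 0, -0.33, -0.27, -1], [0, 0, 0, 0, 0, 0, -1]]]'

```text
time: 12.78
tool_pos: [0.5193, -0.1338, 0.1187]
tool_rot: [-0.422, 0.907, 0.007, -0.001]
contact_force: [1.3, -0.4, -2.5]
gripper_width: 0.622
```

Request:
carry_out --moves '[[[-0.9, 0.12, 0.27, -0.11, -0.36, 0.16, -1], [-0.9, 0.12, 0.27, -0.12, -0.37, 0.13, -1], [-0.9, 0.12, 0.27, -0.13, -0.37, 0.1, -1], [-0.9, 0.12, 0.27, -0.14, -0.38, 0.07, -1], [-0.9, 0.12, 0.27, -0.14, -0.38, 0.04, -1], [-0.9, 0.12, 0.27, -0.15, -0.37, 0.01, -1], [-0.9, 0.12, 0.27, -0.16, -0.37, -0.02, -1], [-0.9, 0.12, 0.27, -0.17, -0.36, -0.05, -1]]]'

```text
time: 13.45
tool_pos: [0.4808, -0.0197, 0.1686]
tool_rot: [-0.119, 0.988, -0.095, -0.004]
contact_force: [0.8, 1.0, -2.3]
gripper_width: 0.626
```

Request:
carry_out --moves '[[[-0.9, 0.12, 0.27, -0.18, -0.35, -0.09, -1], [-0.9, 0.12, 0.27, -0.19, -0.34, -0.11, -1], [-0.9, 0.12, 0.27, -0.19, -0.33, -0.14, -1], [0, 0, 0, 0, 0, 0, -1], [0, 0, 0, 0, 0, 0, -1], [0, 0, 0, 0, 0, 0, -1]]]'

```text
time: 13.95
tool_pos: [0.4679, 0.0216, 0.1888]
tool_rot: [-0.003, 0.992, -0.13, -0.005]
contact_force: [0.6, -1.2, -4.2]
gripper_width: 0.62
```

Run:
```python
from h import *
from plant import grab_frame
p,R,s=pose();M=R.as_matrix();print(p,M.round(4).tolist(),s["gripper_width"],s["joint_pos"].round(2))
f=grab_frame("wrist");np.savez("m_wrist.npz",**f,p=p,M=M);t=grab_frame("top")
T=np.eye(4);T[:3,:3]=M;T[:3,3]=p;W=world(f,T@f["hand_eye"]);H=hsv(f)
m=(abs(W[...,2]-.061)<.006)&(np.hypot(W[...,0]-.456,W[...,1]-.14)<.05)&(H[...,1]<60)
nl,lab,st,ce=cv2.connectedComponentsWithStats(m.astype(np.uint8));i=1+st[1:,4].argmax()
q=W[lab==i];print(st[i],ce[i],q[:,2].mean(),rect(q[:,:2]))
cv2.imwrite("pics/m.png",np.hstack([cv2.resize(f["frame"],(400,300)),cv2.resize(t["frame"][220:370,150:350],(400,300))])[:,:,::-1])
```

```text
[0.46792126 0.02163194 0.18879209] [[0.9664, -0.2571, -0.0091], [-0.257, -0.9664, 0.0067], [-0.0105, -0.0041, -0.9999]] 0.6204453459940439 [-0.12 -0.3   2.01  0.01  1.45  0.14]
[ 218    0   71  102 6664] [254.03286315  49.95033013] 0.06055013539625658 ((455.68670654296875, 140.6253204345703), (56.832122802734375, 40.55015182495117), 75.32038116455078)
```

View pics/m.png

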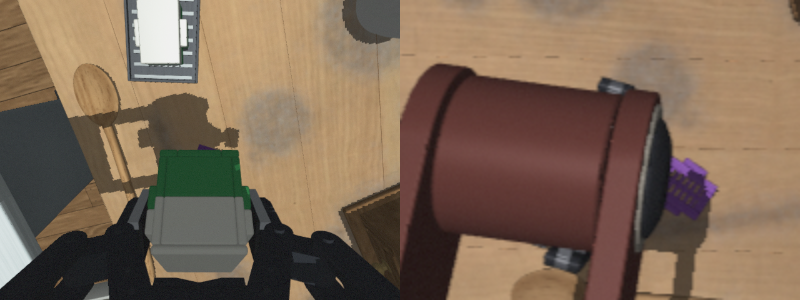

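The wrist view shows the lower dish at (160,30), just clipped by the frame edge, and the held dish shut at (200,205). The arm hides the tray in the top view. I check the held dish's pose in the hand by mapping its end face back to the grasp pose, and plan the final approach.

Run:
```python
from h import *
f=dict(np.load("m_wrist.npz"));b=np.load("graspB.npz");RB=Rq(b["q"]);pB=b["p"]
T=np.eye(4);T[:3,:3]=RB.as_matrix();T[:3,3]=pB
W=world(f,T@f["hand_eye"])
m=(f["z_map"]>0)&(abs(W[...,2]-.06)<.008)&(np.hypot(W[...,0]-.518,W[...,1]+.148)<.045)
nl,lab,st,ce=cv2.connectedComponentsWithStats(m.astype(np.uint8));i=1+st[1:,4].argmax();m=lab==i
q=W[m];A=np.c_[q[:,:2]-q[:,:2].mean(0),np.ones(len(q))];co=np.linalg.lstsq(A,q[:,2],rcond=None)[0]
print(st[i],"z",co[2],"slopes deg",np.degrees(co[:2]),rect(q[:,:2]))
r=rect(q[:,:2]);zt=co[2]
n=np.array([-co[0],-co[1],1]);n/=np.linalg.norm(n)
cen=np.array([r[0][0]/1e3,r[0][1]/1e3,zt])-.03*n
print("dish centre (grasp-B frame)",cen,"in tool",RB.inv().apply(cen-pB))
np.savez("held.npz",off=RB.inv().apply(cen-pB),n=RB.inv().apply(n))
```

```text
[  241   240   156   174 24316] z 0.059453457258205514 slopes deg [-0.01825154  0.86304024] ((517.563232421875, -148.39584350585938), (40.50590896606445, 50.75981521606445), 0.8223279714584351)
dish centre (grasp-B frame) [ 0.51755368 -0.14794401  0.02945686] in tool [-0.00125721 -0.00086921 -0.01886241]
```

```bash
cat > fin.py <<'E'
from h import *
b=np.load("graspB.npz");RB=Rq(b["q"])
d=np.radians
def final(yaw=75.2,sl=.5):
    X=np.array([np.cos(d(.8)),np.sin(d(.8)),0]);Z=np.array([0,-d(sl),1.]);Z/=np.linalg.norm(Z);Z-=X*(X@Z);Z/=np.linalg.norm(Z);Y=np.cross(Z,X)
    Xt=np.array([np.cos(d(yaw-90)),np.sin(d(yaw-90)),0]);Zt=np.array([np.cos(d(yaw)),np.sin(d(yaw)),0]);Yt=np.cross(Zt,Xt)
    return Ro.from_matrix(np.c_[Xt,Yt,Zt]@np.c_[X,Y,Z].T)*RB
OFF=np.array([0,-.0009,-.0189]);LOW=np.array([.457,.1415])
def tcp(R,z): return np.array([*LOW,z])-R.apply(OFF)
E
python3 - <<'E'
from fin import *
p,R,s=pose();RF=final();print(RF.as_matrix().round(3).tolist())
P=tcp(RF,.146);print(P)
show(rows(p,R,P,RF,-1))
E
```

```text
[[0.967, -0.194, -0.165], [-0.255, -0.736, -0.627], [0.001, 0.649, -0.761]]
[0.45371382 0.12898077 0.13219819]
9 rows
[[-0.904,0.016,-0.001,-0.115,-0.279,0.16,-1],[-0.904,0.016,-0.001,-0.115,-0.291,0.137,-1],[-0.904,0.016,-0.001,-0.115,-0.301,0.114,-1],[-0.904,0.016,-0.001,-0.115,-0.309,0.09,-1],[-0.904,0.016,-0.001,-0.115,-0.315,0.065,-1],[-0.904,0.016,-0.001,-0.116,-0.319,0.04,-1],[-0.904,0.016,-0.001,-0.116,-0.321,0.014,-1],[-0.904,0.016,-0.001,-0.116,-0.321,-0.011,-1]]
[[-0.904,0.016,-0.001,-0.115,-0.32,-0.037,-1]]
```

Request:
carry_out --moves '[[[-0.9, 0.02, 0, -0.12, -0.28, 0.16, -1], [-0.9, 0.02, 0, -0.12, -0.29, 0.14, -1], [-0.9, 0.02, 0, -0.12, -0.3, 0.11, -1], [-0.9, 0.02, 0, -0.12, -0.31, 0.09, -1], [-0.9, 0.02, 0, -0.12, -0.32, 0.07, -1], [-0.9, 0.02, 0, -0.12, -0.32, 0.04, -1], [-0.9, 0.01, 0, -0.12, -0.32, 0.01, -1], [-0.9, 0.01, 0, -0.12, -0.32, -0.01, -1]]]'

```text
time: 14.72
tool_pos: [0.4548, 0.1181, 0.1391]
tool_rot: [0.306, 0.943, -0.124, -0.038]
contact_force: [0.6, -1.2, -2.8]
gripper_width: 0.62
```

Request:
carry_out --moves '[[[-0.9, 0.01, 0, -0.12, -0.32, -0.04, -1], [0, 0, 0, 0, 0, 0, -1], [0, 0, 0, 0, 0, 0, -1], [0, 0, 0, 0, 0, 0, -1]]]'

```text
time: 15.05
tool_pos: [0.4532, 0.1296, 0.1334]
tool_rot: [0.341, 0.931, -0.122, -0.042]
contact_force: [0.8, 0.2, -2.7]
gripper_width: 0.623
```

```bash
cat > chk.py <<'E'
from fin import *
from plant import grab_frame
import sys
nm=sys.argv[1]
p,R,s=pose();M=R.as_matrix();print(p,M.round(4).tolist(),s["gripper_width"],s["contact_force"].round(1),s["joint_pos"].round(2))
RF=final();e=(R.inv()*RF).as_rotvec(degrees=True);print("rot err deg tool axes",e.round(2))
c=p+R.apply(OFF);print("dish centre est",c.round(4))
f=grab_frame("wrist");g=grab_frame("scene");np.savez(nm+"_w.npz",**f,p=p,M=M);np.savez(nm+"_s.npz",**g)
W=world(g);H=hsv(g)
sel=(abs(W[...,0]-.45)<.07)&(abs(W[...,1]-.14)<.07)
top=sel&(H[...,1]<60)&(W[...,2]>.05)
for lo,hi in [(.053,.068),(.1,.2)]:
    q=W[sel&(H[...,1]<60)&(W[...,2]>lo)&(W[...,2]<hi)]
    if len(q)>30:
        zt=np.percentile(q[:,2],90);t=q[abs(q[:,2]-zt)<.005];print("scene white",zt.round(4),len(t),rect(t[:,:2]))
u=int(160);cv2.imwrite(f"pics/{nm}.png",np.hstack([cv2.resize(f["frame"],(400,300)),cv2.resize(g["frame"][180:315,80:260],(400,300))])[:,:,::-1])
E
python3 chk.py n
```

```text
[0.45315766 0.12956288 0.13335191] [[0.9668, -0.1976, -0.1621], [-0.2555, -0.7376, -0.6251], [0.004, 0.6457, -0.7635]] 0.6230005399483987 [ 0.8  0.2 -2.7] [ 0.42  0.11  1.84 -0.53  1.66  0.76]
rot err deg tool axes [-0.21 -0.11 -0.16]
dish centre est [0.4564 0.142  0.1472]
scene white 0.062 502 ((454.2493896484375, 139.40489196777344), (61.36278533935547, 40.59783935546875), 76.70977020263672)
scene white 0.1945 360 ((460.4300842285156, 174.43124389648438), (34.54021453857422, 127.12252807617188), 74.00019836425781)
```

View pics/n.png

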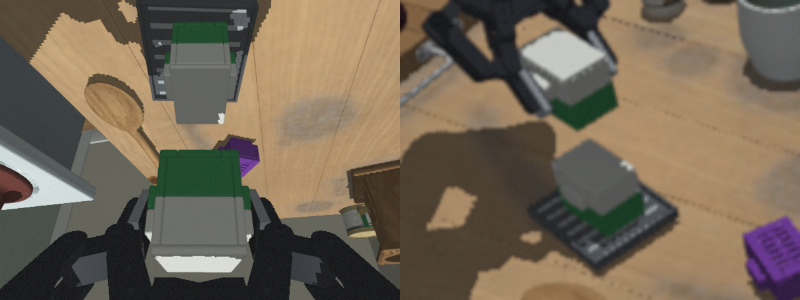

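The scene half shows the upper dish inverted and shut, with white on top at (575,60), directly above the lower dish at (597,175). I compare their top faces in the same camera.

Run:
```python
from h import *
for nm in "n":
    g=np.load(nm+"_s.npz");W=world(g);H=hsv(g)
    sel=(abs(W[...,0]-.455)<.05)&(abs(W[...,1]-.14)<.05)&(H[...,1]<70)
    for lo,hi in [(.055,.067),(.165,.18)]:
        m=sel&(W[...,2]>lo)&(W[...,2]<hi)
        nl,lab,st,ce=cv2.connectedComponentsWithStats(m.astype(np.uint8));i=1+st[1:,4].argmax();q=W[lab==i]
        A=np.c_[q[:,:2]-q[:,:2].mean(0),np.ones(len(q))];co,*_=np.linalg.lstsq(A,q[:,2],rcond=None)
        print(st[i],"z",co[2].round(4),"slope deg",np.degrees(co[:2]).round(2),rect(q[:,:2]))
    f=np.load(nm+"_w.npz");T=np.eye(4);T[:3,:3]=f["M"];T[:3,3]=f["p"];W=world(f,T@f["hand_eye"])
    m=(W[...,2]>.12)&(W[...,2]<.175)&(abs(W[...,0]-.465)<.06)&(abs(W[...,1]-.17)<.02)&(f["z_map"]>.05)
    q=W[m];print(len(q))
    # end face of held dish: local frame along 75.2
    yaw=np.radians(75.2);a=np.array([np.cos(yaw),np.sin(yaw)]);b=np.array([np.sin(yaw),-np.cos(yaw)])
    Q=W[...,:2]-np.array([.457,.1415]);U=Q@a;V=Q@b
    m=(abs(U-.03)<.006)&(abs(V)<.024)&(W[...,2]>.12)&(W[...,2]<.175)&(f["z_map"]>.05)
    print("held end: u",np.median(U[m]).round(4),"v range",np.percentile(V[m],[1,99]).round(4),"z range",np.percentile(W[...,2][m],[1,99]).round(4))
    co=np.polyfit(W[...,2][m],U[m],1);print("du/dz deg",np.degrees(co[0]).round(2),"du/dv deg",np.degrees(np.polyfit(V[m],U[m],1)[0]).round(2))
    m=(abs(U-.03)<.006)&(abs(V)<.024)&(W[...,2]>.034)&(W[...,2]<.058)&(f["z_map"]>.05)
    print("lower end: u",np.median(U[m]).round(4),"v range",np.percentile(V[m],[1,99]).round(4),"du/dz",np.degrees(np.polyfit(W[...,2][m],U[m],1)[0]).round(2),"du/dv deg",np.degrees(np.polyfit(V[m],U[m],1)[0]).round(2),m.sum())
```

```text
[148 243  38  26 536] z 0.0604 slope deg [1.44 0.52] ((454.24371337890625, 139.64385986328125), (61.821502685546875, 40.63221740722656), 76.81266784667969)
[109 183  65  37 970] z 0.1725 slope deg [1.02 2.29] ((451.7015380859375, 145.92410278320312), (73.01121520996094, 105.47576141357422), 80.35853576660156)
41475
held end: u 0.0309 v range [-0.0213  0.0177] z range [0.1236 0.1725]
du/dz deg -0.44 du/dv deg 0.12
lower end: u 0.03 v range [-0.0204  0.0185] du/dz -0.11 du/dv deg 0.13 3527
```

The wrist camera shows both end faces parallel. The offsets are about 1 mm in u and 1 mm in v, and the yaw difference is 0.01°. I compute the descent with that correction.

Run:
```python
from h import *
p,R,s=pose()
print((R.inv().apply([.0007,-.0012,-.056])/.04).round(3),(R.inv().apply([0,0,-.001])/.04).round(4))
```

```text
[ 0.017 -0.884  1.086] [-0.0001 -0.0161  0.0191]
```

Request:
carry_out --moves '[[[0, 0, 0, 0.02, -0.22, 0.29, -1], [0, 0, 0, 0, -0.26, 0.32, -1], [0, 0, 0, 0, -0.26, 0.31, -1], [0, 0, 0, 0, -0.14, 0.17, -1], [0, 0, 0, 0, 0, 0, -1], [0, 0, 0, 0, 0, 0, -1], [0, 0, 0, 0, 0, 0, -1]]]'

```text
time: 15.73
tool_pos: [0.4539, 0.129, 0.0781]
tool_rot: [0.341, 0.931, -0.121, -0.042]
contact_force: [-0.1, 0.5, -2.6]
gripper_width: 0.627
```

```bash
cat > rel.py <<'E'
from h import *
import sys
nm=sys.argv[1]
f=np.load(nm+"_w.npz");T=np.eye(4);T[:3,:3]=f["M"];T[:3,3]=f["p"];W=world(f,T@f["hand_eye"])
yaw=np.radians(75.2);a=np.array([np.cos(yaw),np.sin(yaw)]);b=np.array([np.sin(yaw),-np.cos(yaw)])
Q=W[...,:2]-np.array([.457,.1415]);U=Q@a;V=Q@b
for n,lo,hi in [("upper",float(sys.argv[2]),float(sys.argv[3])),("lower",.034,.058)]:
    m=(abs(U-.03)<.006)&(abs(V)<.025)&(W[...,2]>lo)&(W[...,2]<hi)&(f["z_map"]>.05)
    if m.sum()<50: print(n,"few",m.sum());continue
    print(n,"u",np.median(U[m]).round(4),"v",np.percentile(V[m],[1,99]).round(4),"z",np.percentile(W[...,2][m],[1,99]).round(4),"du/dz",np.degrees(np.polyfit(W[...,2][m],U[m],1)[0]).round(2),"du/dv",np.degrees(np.polyfit(V[m],U[m],1)[0]).round(2),m.sum())
E
python3 chk.py o; python3 rel.py o .068 .108
```

```text
[0.45392155 0.12899753 0.07811147] [[0.9672, -0.1972, -0.1602], [-0.254, -0.7374, -0.6259], [0.0053, 0.646, -0.7633]] 0.6270497578970909 [-0.1  0.5 -2.6] [ 0.42  0.19  1.86 -0.53  1.58  0.81]
rot err deg tool axes [-0.19 -0.22 -0.14]
dish centre est [0.4571 0.1415 0.092 ]
scene white 0.0617 147 ((452.2967529296875, 131.81130981445312), (42.00944137573242, 40.486541748046875), 74.39069366455078)
scene white 0.1759 323 ((466.7275390625, 191.73822021484375), (24.11958122253418, 75.75810241699219), 76.54835510253906)
upper u 0.0305 v [-0.0205  0.0184] z [0.0686 0.1077] du/dz 0.23 du/dv 0.02 17771
lower u 0.03 v [-0.0203  0.0185] z [0.0343 0.0577] du/dz -0.14 du/dv 0.06 6247
```

View pics/o.png

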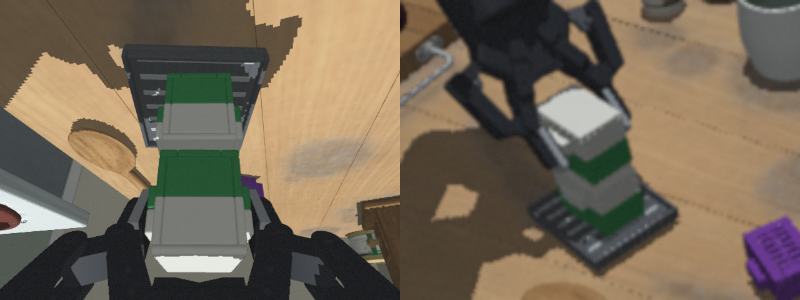

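The dishes are aligned within 0.5 mm, with about 6 mm still to go. I lower carefully.

Request:
carry_out --moves '[[[0, 0, 0, 0, -0.04, 0.05, -1], [0, 0, 0, 0, -0.03, 0.04, -1], [0, 0, 0, 0, -0.02, 0.02, -1], [0, 0, 0, 0, 0, 0, -1], [0, 0, 0, 0, 0, 0, -1]]]'

```text
time: 16.25
tool_pos: [0.4534, 0.1288, 0.0718]
tool_rot: [0.342, 0.931, -0.121, -0.042]
contact_force: [0.3, 0.5, -2.5]
gripper_width: 0.623
```

Request:
carry_out --moves '[[[0, 0, 0, 0, -0.01, 0.01, -1], [0, 0, 0, 0, 0, 0, -1], [0, 0, 0, 0, 0, 0, -1]]]'

```text
time: 16.5
tool_pos: [0.4536, 0.1289, 0.0715]
tool_rot: [0.342, 0.931, -0.121, -0.042]
contact_force: [-0.6, 0.2, -1.9]
gripper_width: 0.622
```

Request:
carry_out --moves '[[[0, 0, 0, 0, -0.01, 0.015, -1], [0, 0, 0, 0, 0, 0, -1], [0, 0, 0, 0, 0, 0, -1]]]'

```text
time: 16.75
tool_pos: [0.4536, 0.1289, 0.0714]
tool_rot: [0.342, 0.931, -0.121, -0.042]
contact_force: [-1.6, 0.5, 4.2]
gripper_width: 0.627
```

```bash
python3 chk.py q; python3 rel.py q .066 .105
```

```text
[0.45357085 0.12887603 0.07140674] [[0.9671, -0.1969, -0.161], [-0.2543, -0.7369, -0.6263], [0.0047, 0.6467, -0.7628]] 0.6271259907998986 [-1.6  0.5  4.2] [ 0.42  0.2   1.86 -0.53  1.57  0.82]
rot err deg tool axes [-0.14 -0.19 -0.13]
dish centre est [0.4568 0.1414 0.0852]
scene white 0.0602 71 ((440.9381408691406, 123.98920440673828), (27.701704025268555, 53.33753204345703), 31.51290512084961)
scene white 0.1776 102 ((468.70452880859375, 197.01686096191406), (11.156970977783203, 70.81785583496094), 75.7811508178711)
upper u 0.0304 v [-0.0208  0.0181] z [0.0665 0.1047] du/dz 0.11 du/dv 0.04 18377
lower u 0.03 v [-0.0204  0.0185] z [0.0342 0.0578] du/dz -0.18 du/dv 0.09 6761
```

View pics/q.png

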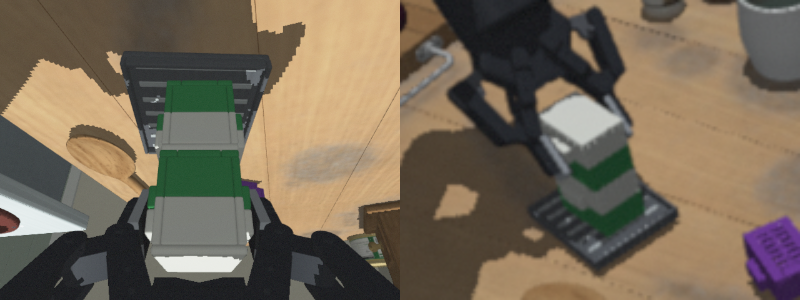

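The dish is resting on the stack (about +7 N change in contact force), offset 0.4 mm or less. I release, opening slowly.

Request:
carry_out --moves '[[[0, 0, 0, 0, 0, 0, 0.35], [0, 0, 0, 0, 0, 0, 0.45], [0, 0, 0, 0, 0, 0, 0.6], [0, 0, 0, 0, 0, 0, 0.8], [0, 0, 0, 0, 0, 0, 1], [0, 0, 0, 0, 0, 0, 1], [0, 0, 0, 0, 0, 0, 1], [0, 0, 0, 0, 0, 0, 1]]]'

```text
time: 17.52
tool_pos: [0.4535, 0.1288, 0.0706]
tool_rot: [0.342, 0.931, -0.121, -0.042]
contact_force: [0.5, -0.7, 0.7]
gripper_width: 1.003
```

```bash
python3 chk.py r; python3 rel.py r .066 .105
```

```text
[0.45347525 0.1288113  0.07059663] [[0.9672, -0.1966, -0.1608], [-0.254, -0.7373, -0.626], [0.0045, 0.6463, -0.7631]] 1.0028525371353196 [ 0.5 -0.7  0.7] [ 0.42  0.2   1.86 -0.53  1.57  0.82]
rot err deg tool axes [-0.17 -0.19 -0.11]
dish centre est [0.4567 0.1413 0.0844]
scene white 0.0608 90 ((439.9252014160156, 135.14041137695312), (33.045902252197266, 68.81912994384766), 19.353864669799805)
scene white 0.1824 78 ((464.3511962890625, 192.0947265625), (14.21899127960205, 64.18724822998047), 68.01191711425781)
upper u 0.0307 v [-0.0207  0.0182] z [0.0665 0.1047] du/dz 0.27 du/dv 0.16 18689
lower u 0.03 v [-0.0203  0.0186] z [0.0342 0.0578] du/dz -0.1 du/dv 0.05 6858
```

View pics/r.png

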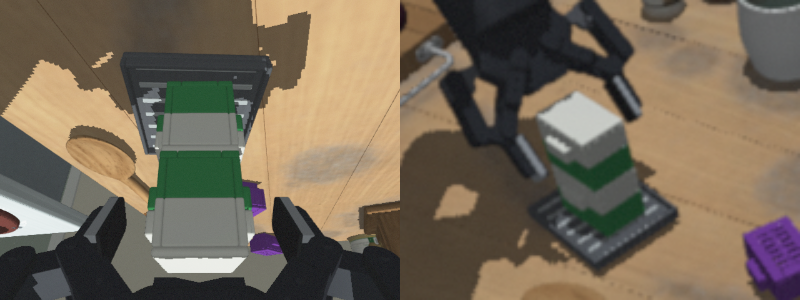

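The stack stands square with both dishes shut, and the pads are clear on both sides. I retract along the fingers.

Request:
carry_out --moves '[[[0, 0, 0, 0, 0, -0.15, 1], [0, 0, 0, 0, 0, -0.4, 1], [0, 0, 0, 0, 0, -0.7, 1], [0, 0, 0, 0, 0, -0.8, 1], [0, 0, 0, 0, 0, -0.8, 1], [0, 0, 0, 0, 0, -0.5, 1], [0, 0, 0, 0, 0, 0, 1], [0, 0, 0, 0, 0, 0, 1]]]'

```text
time: 18.28
tool_pos: [0.4756, 0.2134, 0.1736]
tool_rot: [0.341, 0.931, -0.121, -0.041]
contact_force: [-0.3, -0.4, -0.6]
gripper_width: 0.996
```

```bash
python3 chk.py t; python3 rel.py t .066 .105
python3 - <<'E'
from h import *
g=np.load("t_s.npz");W=world(g);H=hsv(g)
m=(abs(W[...,0]-.455)<.05)&(abs(W[...,1]-.14)<.05)&(H[...,1]<70)&(W[...,2]>.105)&(W[...,2]<.12)
nl,lab,st,ce=cv2.connectedComponentsWithStats(m.astype(np.uint8));i=1+st[1:,4].argmax();q=W[lab==i]
print(st[i],q[:,2].mean(),rect(q[:,:2]))
cv2.imwrite("pics/t2.png",g["frame"][:,:,::-1])
E
```

```text
[0.47556625 0.21339673 0.17364562] [[0.9674, -0.1973, -0.1587], [-0.2531, -0.7383, -0.6252], [0.0061, 0.645, -0.7642]] 0.9964713184650884 [-0.3 -0.4 -0.6] [ 0.53  0.21  1.66 -0.49  1.78  0.81]
rot err deg tool axes [-0.27 -0.3  -0.13]
dish centre est [0.4787 0.2259 0.1875]
scene white 0.0607 85 ((439.8226318359375, 135.23097229003906), (33.53364944458008, 68.54732513427734), 19.539276123046875)
scene white 0.1121 534 ((454.9951171875, 141.60418701171875), (63.642974853515625, 40.49862289428711), 75.77366638183594)
upper u 0.0308 v [-0.0208  0.0183] z [0.0665 0.1047] du/dz 0.26 du/dv 0.11 3509
lower u 0.03 v [-0.0204  0.0186] z [0.0342 0.0577] du/dz -0.1 du/dv -0.05 1674
[141 221  39  27 584] 0.11025774398572778 ((454.93206787109375, 141.89041137695312), (64.01412963867188, 41.00713348388672), 74.92385864257812)
```

View pics/t.png

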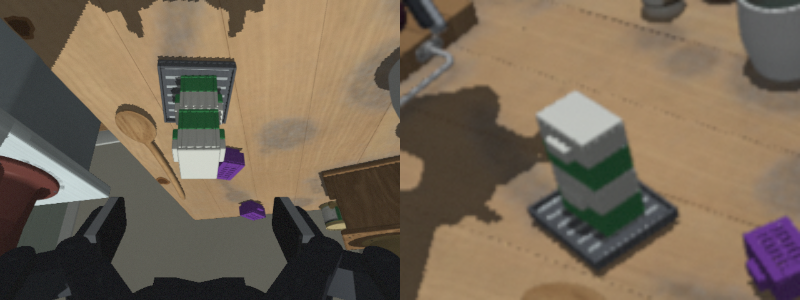

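View pics/t2.png

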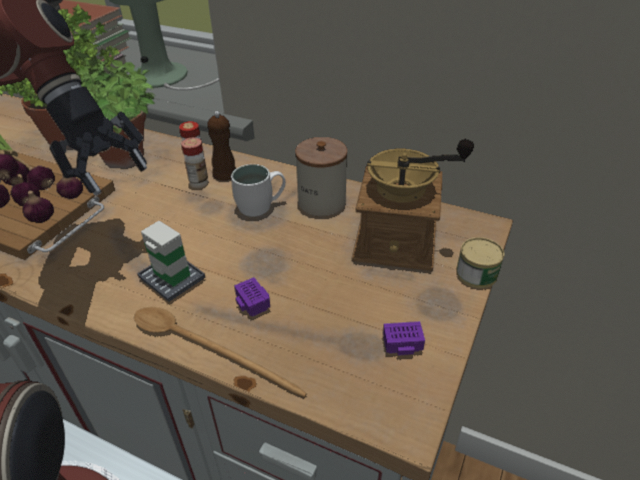

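The final scene shows the stack square on the tray at (168,255), top at z ≈ 0.111 as expected. The mug and tin are where they were, and the gripper is clear. I hand the job in.

```bash
python3 -c "
from plant import ticket
print(ticket.job_done())"
```

```text
the job is handed in; nothing more can be done
None
```

The green-lidded dish is now upside down and stacked squarely on the lower dish, and I handed the job in at about 18.4 s of the 53 s allowed.

I gripped it across the lugs so base and lid stayed together. I turned it 90° onto its flat end, took a new grip from the other side, turned it another 90° and set it down.

- **Alignment:** after release, the wrist camera showed the two dishes offset by about 0.8 mm along their length and 0.4 mm across, with under 0.3° difference in yaw.
- **Closed and seated:** both dishes look shut, and the top of the stack is at 0.110–0.112 m against 0.111 m expected.
- **Surroundings:** the tray, lower dish, mug and tin showed no visible movement, and the gripper was clear of everything. The mug and tin I checked by eye only.
- **Forces:** the wrist force stayed under about 7 N at every reading.

No check failed. The scene camera reads about 2 mm away from the wrist and top cameras, within the stated calibration, so I did the final alignment from the wrist camera alone. The 60 mm side of the upper dish's top also read as 64 mm in the scene camera, probably because part of its side face was included.

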